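Refit a lapping machine's hinge pin and hold its guard at the balance point

TASK

The lapping machine's splash guard is hanging on one hinge pin: take the loose red-gripped pin from the V-block and push it through the empty fork and the guard's lug until its head is right up against the fork. Only then lift the guard by its handle, smoothly, to the point a little past upright where it balances over its hinge, and finish still holding it there, so that I can fit the stay: do not let it drop back or go over, and leave the guard in your grip at the end. Do not shift the other things on the bench.

Things in the scene. Friction and masses are not known exactly. Their poses are not given: they have to be found in the camera images.
- machine: Fixed bench lapping machine: grey box 200 (x) by 210 (y) by 70 mm high under a white splash guard with a clear window. Origin: centre of its underside, on the bench; x to its rear, z up; its black front panel with dial faces -x. Two steel forks stand on the rear deck at the ends of the hinge axis (along y at x = 75, z = 115 mm). The +y fork lacks its pin; the -y fork has its like pin home.
- fork_mouth (a point): Centre of the 12 mm hole in the outer face of the empty fork, on the hinge axis, 115 mm up, flush with the machine's +y side. The pin enters along the machine's -y, through cheek 8, lug 10 (already in line while the guard is down) and cheek 8 mm, gaps 2 mm: 30 mm in all. The fork is 24 mm wide and rises 12 mm above the axis. Nothing stands outside this face.
- far_fork (a point): The same point on the outer face of the other fork: the hinge axis runs level from fork_mouth to here, 210 mm.
- guard_angle (a joint): Angle of the guard, rad: 0 = down, grows as its front edge is lifted up and over to the rear; 1.571 = top panel upright; stop at 2.3. It balances, centre of mass straight above the hinge, at 1.675, 6 degrees past upright. The hinge runs nearly free: below that it falls shut, above it falls backwards.
- guard: The hinged splash guard: white frame 165 mm deep, 190 mm wide, with skirts 44 mm deep, clear window, bar handle in front; 0.36 to 0.54 kg. Origin: middle of the hinge axis, 115 mm up; its axes are the machine's when it is down. Its centre of mass is then 110 mm in front of (-x) and 11 mm below the axis. Lifting it at the handle takes 2 to 3 N.
- handle (a point): Middle of the guard's black bar handle: round, 12 mm thick, 100 mm long, parallel to the hinge axis, 34 mm clear of the guard's front. Guard down: 99 mm up, 205 mm in front of the hinge axis and 16 mm below it. It swings on that radius (206 mm) to 321 mm up at the balance point, and can turn between the fingers, so the gripper may point down all the way.
- hinge_pin: Loose headed hinge pin, about 50 g. Origin: on its axis at the head's seating face; +x along the shank to the tip. Steel shank 10 mm thick, 46 long, last 7 tapered; behind the origin a steel head disc 19 mm across, 4 thick, then a red grip 15 mm across, 26 long (x = -4 to -30 mm). Lies level in the V-block's groove, axis 33 mm up, head and grip jutting beyond the block's end towards the robot.
- pin_grip (a point): Middle of the pin's red grip, on the pin's axis, 17 mm behind the head's seating face.
- vblock: Loose steel V-block, 0.5 kg, 50 mm (x, along its groove) by 44 by 36 mm high; origin: centre of its underside.
- stone_tin: Bystander: the flat round aluminium tin with a cream top (60 mm across, 24 high), loose on the bench; origin centre of its underside.
- watch_tin: Bystander: the flat round aluminium tin with a clear top (72 mm across, 20 high), loose on the bench; origin centre of its underside.
- dome: Bystander: the glass dust dome with a ball knob (94 mm across, 124 high), loose on the bench; origin centre of its underside.
- tweezer_pot: Bystander: the yellow plastic pot (72 mm across, 40 high) with tweezers standing in it, 125 high in all, loose on the bench; origin centre of its underside.
- spanner: Bystander: the steel open-ended spanner, 130 mm long, lying flat, loose on the bench; origin near its middle.
- screwdriver: Bystander: the blue-handled screwdriver, 150 mm long, lying flat, loose on the bench; origin near its middle.
- loupe: Bystander: the black eye loupe (40 mm across, 30 high), loose on the bench; origin centre of its underside.

How it is judged:
On the way, in this order (a step that is already met when the one before it is completed fails the run):
1. the pin is pushed home in the empty fork, its head against the fork, with the guard still down (distance between hinge_pin and fork_mouth below 0.004 m and angle between the x axis of hinge_pin and the y axis of machine, either way round below 0.12 rad and value of joint guard_angle below 0.1 rad), for 0.2 s.
2. the guard is being lifted by the gripper, off its rest and well up (distance between hinge_pin and fork_mouth below 0.004 m and angle between the x axis of hinge_pin and the y axis of machine, either way round below 0.12 rad and value of joint guard_angle above 0.8 rad and contact force between the fingers and guard above 0.5 N), for 0.1 s.
At the end, for the whole second after the job is handed in: The hinge pin is home (seating face of its head within 4 mm of the fork's hole mouth, axis in line with the hinge within 7 degrees), and the gripper's fingers hold the guard still at its balance point, 1.675 rad +- 0.06 (3.4 degrees), with nothing let go (distance between hinge_pin and fork_mouth below 0.004 m and angle between the x axis of hinge_pin and the y axis of machine, either way round below 0.12 rad and value of joint guard_angle between 1.615 and 1.735 rad and velocity of joint guard_angle between -0.1 and 0.1 rad/s and contact force between the fingers and guard above 0.5 N); the arm keeps its last pose, push and grip.
It fails at once if the guard is lifted while the pin is not home (value of joint guard_angle above 0.12 rad and not (distance between hinge_pin and fork_mouth below 0.004 m and angle between the x axis of hinge_pin and the y axis of machine, either way round below 0.12 rad)).
It fails at once if the guard falls or is flung (faster than 2 rad/s) (velocity of joint guard_angle above 2 rad/s or velocity of joint guard_angle below -2 rad/s).
It fails at once if the guard goes over backwards, far past its balance point (value of joint guard_angle above 2 rad).
It fails at once if a bystander is shifted more than 30 mm (distance of any of stone_tin, watch_tin, dome, tweezer_pot, spanner, screwdriver, loupe from where it was at the start of the episode above 0.03 m).
It also fails if it takes over 64 s, if anything falls off the work surface, if the arm or the gripper's body presses on something with over 40 N, if the wrist force passes 120 N, or if a joint passes its speed limit or range.

ROBOT

A 6-joint arm with a two-finger parallel gripper is mounted at the origin on the work surface. World frame = base frame: x ahead of the robot, y to its left, z up, the work surface at z = 0. Lengths are in m, angles in rad, forces in N, time in s.
With the tool pointing down it reaches from about 0.375 to 0.925 m from the base axis. Payload 5.7 kg.
Tool frame: the origin (TCP) lies midway between the tips of the shut fingers; the grasp point (between the pads) lies 19 mm behind it; z points along the fingers, y is the line along which they close (so a half turn about z gives the same grasp; the last joint's range is limited). The gripper opens to 88 mm and grips with 3 to 60 N. Pads are 20 mm wide; open, the fingers measure 115 mm over their backs; the gripper's body (75 mm by 178 mm) begins 61 mm behind the grasp point.
Start: joints at [-1.273, 0.359, 1.51, -0, 1.272, -0.115], TCP at [0.241, -0.55, 0.223] pointing down, gripper open.
Joint ranges: [-2.97, 2.97], [-1.01, 2.36], [0.21, 2.38], [-0.96, 4.11], [0.2, 2.71], [-2.98, 2.98]. Speed limits (rad/s): [2.39, 2.39, 3.14, 3.14, 3.14, 3.14].

INTERFACE

Orientations are given as a unit quaternion [x, y, z, w].
In Python, from bench import move_ptp, servo_line, goto_joints, move_gripper, sleep, inverse_kinematics, capture, PlanningError, close_job, spot_in, silhouettes, current_clock, current_joint_pos, current_qvel, current_joint_torque, current_position, current_orientation, current_force, current_torque, current_finger_gap, current_grip_force gives the robot as it stands. Calls block until the motion is done:
- move_ptp(position, orientation): joint-space move of the TCP to a pose.
- servo_line(position, orientation=None, rate=0.15, contact_N=None): straight line of the TCP; orientation=None keeps the orientation; rate is the mean speed in m/s. With contact_N (N) it stops when the force on the tool has changed by that much, and returns True; else False.
- goto_joints(angles): joint-space move.
- move_gripper(opening): finger opening in m; the grip force is fixed at half the most; returns when the fingers have stopped.
- sleep(seconds).
- inverse_kinematics(position, orientation): joint angles nearest the present ones, or None.
- capture(name): name is "scene" or "top"; returns a dict with "image" (400x640x3 uint8, blue, green, red), "range_z" (400x640 float32, m along the optical axis (not along the pixel's ray), 0 where there is no reading), "intrinsics" (3x3 intrinsics, pixels), "R" (3x3) and "t" (3): a world point X has camera coordinates R X + t. Camera axes: x right, y down, z forward; pixel columns grow to the right and rows downward; lengths in m; the calibration is good to about 2 mm. A picture is of the moment at which its call begins.
A pose or a line that the arm cannot do raises PlanningError and nothing moves.
- close_job(): hands the job in; it is judged then, once.
Trained networks look in the newest picture that a camera, given by its name, has taken for a name from the list of things; names that differ only in an ending like _2 or _b are one class to them, and where a whole thing is asked for, a point or a joint stands for the part that bears it (a point fixed in the world has none). Each returns a list of dicts, best first, with "conf" (0 to 1); they miss things now and then, are a little off and sometimes report something else, mostly with a low value. They report only what shows in the picture. A call takes as long as a camera call.
- spot_in(camera, query): "xy" ([column, row] in pixels, amid what is visible of it).
- silhouettes(camera, query): "region" (400x640 bool, what is visible of it) and "xy" ([column, row] in pixels, amid what is visible of it).
Readings, each from a call of its own:
- current_clock(): time.
- current_joint_pos(): joint angles.
- current_qvel(): joint speeds.
- current_joint_torque(): joint torques, N m.
- current_position(): TCP position.
- current_orientation(): TCP orientation.
- current_force(): force on the tool from outside, world axes, zero at the start.
- current_torque(): the same for the moment, N m.
- current_finger_gap(): finger opening in m.
- current_grip_force(): force on a finger pad.
Only numpy, scipy, OpenCV 4.12 (cv2) and the standard library are available. Lean on these libraries where they do the work, as an engineer would, in place of code of your own. Each camera call takes 0.05 s, during which the arm holds its last target. There are 200 camera calls.

## Working session

There is one attempt and no reset: what is moved stays moved. The work goes in short steps, each a Python script; the robot and the scene stay as the last script left them, time stands still between calls to the robot, and variables do not carry over. Pictures are saved under pics/ and viewed, at most 10 in all, crops included, and the job is handed in when it is done.

```bash
mkdir -p pics; cat > h.py <<'E'
import numpy as np, cv2
from bench import *
def cloud(c):
    d=c["range_z"];K=c["intrinsics"];v,u=np.indices(d.shape)
    P=np.stack([(u-K[0,2])/K[0,0]*d,(v-K[1,2])/K[1,1]*d,d],-1)
    return (P-c["t"])@c["R"]   # R^T (p-t)
def proj(c,X):
    p=c["R"]@np.asarray(X)+c["t"];p=c["intrinsics"]@p;return p[:2]/p[2]
E
python3 - <<'E'
from h import *
print(current_clock(),current_orientation(),current_joint_pos())
for n in("scene","top"):
    c=capture(n);cv2.imwrite(f"pics/{n}0.png",c["image"]);W=cloud(c)
    np.savez(f"{n}0.npz",**c)
    print(n,"cam at",-c["R"].T@c["t"],"K",c["intrinsics"][0,0])
    for q in("machine","guard","handle","hinge_pin","pin_grip","vblock","fork_mouth","far_fork","stone_tin","watch_tin","dome","tweezer_pot","spanner","screwdriver","loupe"):
        for r in silhouettes(n,q)[:2]:
            m=r["region"]&(c["range_z"]>0)
            np.save(f"{n}_{q}.npy",r["region"]) if r["conf"]>.5 else 0
            if m.sum(): print(q,round(r["conf"],2),np.round(r["xy"]),m.sum(),np.median(W[m],0).round(3),np.percentile(W[m],2,axis=0).round(3),np.percentile(W[m],98,axis=0).round(3))
E
```

```text
0.0 [ 9.78772368e-01  2.04948428e-01 -8.60955575e-05 -8.86183187e-04] [-1.27309309e+00  3.59479151e-01  1.51140538e+00 -1.03528417e-05
  1.27248881e+00 -1.15115912e-01]
scene cam at [1.13944873 0.67901876 0.83057369] K 391.6211387614285
machine 0.83 [320. 245.] 5624 [0.648 0.11  0.113] [ 0.513 -0.029  0.02 ] [0.745 0.202 0.127]
guard 0.83 [315. 237.] 3796 [0.648 0.079 0.115] [ 0.535 -0.04   0.072] [0.743 0.176 0.124]
hinge_pin 0.6 [314. 238.] 3665 [0.649 0.08  0.115] [ 0.544 -0.039  0.075] [0.743 0.175 0.119]
pin_grip 0.43 [308. 169.] 45 [ 0.396 -0.275  0.04 ] [ 0.375 -0.296  0.033] [ 0.438 -0.265  0.044]
vblock 0.7 [300. 177.] 188 [ 0.435 -0.282  0.03 ] [ 0.412 -0.321  0.004] [ 0.456 -0.263  0.042]
vblock 0.21 [311. 240.] 3633 [0.649 0.079 0.115] [ 0.548 -0.037  0.076] [0.743 0.175 0.119]
fork_mouth 0.91 [321. 250.] 5653 [0.647 0.109 0.113] [ 0.513 -0.032  0.02 ] [0.744 0.202 0.127]
far_fork 0.72 [320. 246.] 5790 [0.648 0.109 0.113] [ 0.511 -0.032  0.016] [0.745 0.202 0.128]
stone_tin 0.66 [228. 237.] 591 [ 0.801 -0.159  0.027] [ 0.755 -0.243  0.001] [ 0.836 -0.127  0.11 ]
stone_tin
[... 2041 characters left out ...]
514 -0.508  0.004] [ 0.579 -0.441  0.027]
dome 0.64 [171. 180.] 1084 [0.638 0.4   0.095] [0.599 0.37  0.007] [0.683 0.451 0.12 ]
tweezer_pot 0.8 [369. 124.] 477 [ 0.806 -0.165  0.014] [ 0.77  -0.196  0.002] [ 0.835 -0.13   0.109]
spanner 0.55 [356. 242.] 269 [ 0.444 -0.113  0.008] [ 0.382 -0.131  0.001] [ 0.492 -0.097  0.013]
screwdriver 0.85 [171. 254.] 210 [0.441 0.416 0.024] [0.415 0.387 0.013] [0.472 0.444 0.03 ]
screwdriver 0.59 [412. 255.] 143 [ 0.404 -0.284  0.037] [ 0.375 -0.303 -0.001] [ 0.439 -0.267  0.046]
loupe 0.64 [289. 186.] 5405 [0.612 0.064 0.114] [ 0.505 -0.042  0.065] [0.739 0.188 0.127]
loupe 0.57 [207. 264.] 155 [0.384 0.321 0.031] [0.366 0.305 0.004] [0.401 0.341 0.035]
```

View pics/scene0.png

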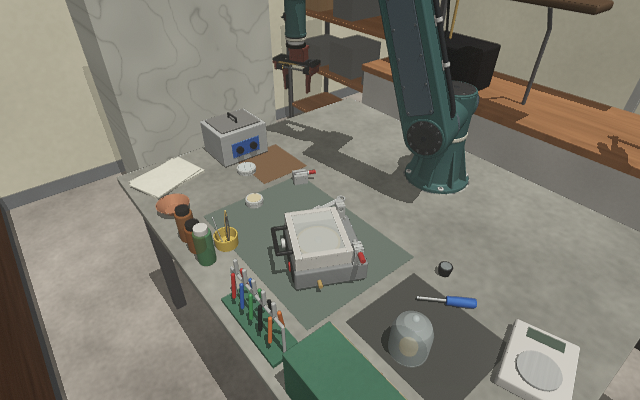

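View pics/top0.png

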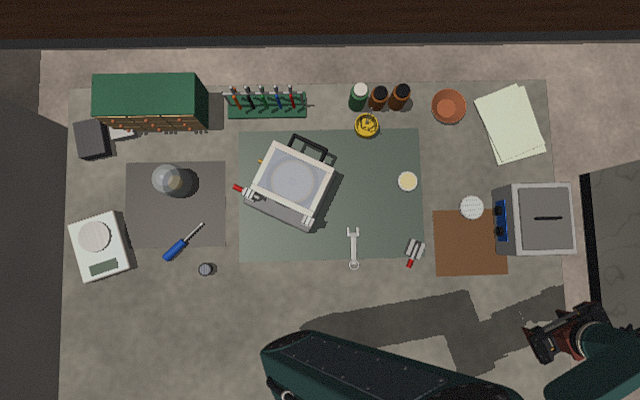

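The scene view shows the machine near (320,245) with its handle at (282,240). The top view shows the handle at (315,148) pointing away from the robot, the fitted red pin at (238,188), so the empty +y fork is near (315,228). The loose pin and V-block are at (412,252). Next I fit models to the depth data.

```bash
cat > fit.py <<'E'
from h import *
from scipy.optimize import least_squares
def box(P,c,h):
    q=np.abs(P-c)-h
    return np.linalg.norm(np.maximum(q,0),axis=1)+np.minimum(q.max(1),0)
def mach(P):
    return np.min([np.abs(d) for d in (box(P,[0,0,.035],[.1,.105,.035]),box(P,[-.0075,0,.095],[.0825,.095,.022]),
      box(P,[.075,.090,.098],[.012,.015,.029]),box(P,[.075,-.090,.098],[.012,.015,.029]),box(P,[-.13,0,.099],[.006,.05,.006]))],0)
def pin(P): # 5 dof: axis z=.033 cylinders
    r=np.hypot(P[:,1],P[:,2]-.033);x=P[:,0]
    def cyl(a,b,R): 
        q=np.stack([r-R,np.abs(x-(a+b)/2)-(b-a)/2],1);return np.linalg.norm(np.maximum(q,0),axis=1)+np.minimum(q.max(1),0)
    return np.min([np.abs(d) for d in (cyl(-.004,0,.0095),cyl(-.03,-.004,.0075),cyl(0,.046,.005))],0)
def loc(P,p):
    c,s=np.cos(p[2]),np.sin(p[2]);d=P-[p[0],p[1],p[3]]
    return np.stack([c*d[:,0]+s*d[:,1],-s*d[:,0]+c*d[:,1],d[:,2]],1)
def fit(P,f,p0,s):
    r=least_squares(lambda p:f(loc(P,p)),p0,loss="soft_l1",f_scale=s,x_scale=[.01,.01,.05,.01],diff_step=1e-4);return r.x,np.median(np.abs(f(loc(P,r.x))))
E
python3 - <<'E'
from fit import *
V=[]
for n in("top","scene"):
    c=dict(np.load(n+"0.npz"));W=cloud(c);I=c["image"].astype(int);ok=c["range_z"]>0
    m=ok&(np.hypot(W[...,0]-.62,W[...,1]-.065)<.2)&(W[...,2]>.012)&(W[...,2]<.14)
    m2=m
    best=min((fit(W[m2],mach,[.62,.065,y,0],.003) for y in(2.4,2.6,2.75)),key=lambda r:np.sum(np.minimum(mach(loc(W[m2],r[0])),.01)))
    p=best[0];c_,s_=np.cos(p[2]),np.sin(p[2]);R=np.array([[c_,-s_],[s_,c_]])
    print(n,"machine",p.round(4),"res",best[1].round(4),m2.sum(),"mouth",(p[:2]+R@[.075,.105]).round(4),"far",(p[:2]+R@[.075,-.105]).round(4),"handle",(p[:2]+R@[-.13,0]).round(4))
    L=loc(W[m2],p)
    for a,b in((W[m2],L),):
        t=b[(abs(b[:,0]+.02)<.05)&(abs(b[:,1])<.085)&(b[:,2]>.1)];print(" top z",np.median(t[:,2]+p[3]))
        f=b[(abs(b[:,0]-.075)<.03)&(b[:,1]>.06)&(b[:,2]>.09)];print(" empty fork local min/med/max",np.percentile(f,[3,50,97],axis=0).round(4).tolist())
        f=b[(abs(b[:,0]+.13)<.012)&(abs(b[:,1])<.06)&(b[:,2]>.085)];print(" handle",len(f),np.percentile(f,[3,50,97],axis=0).round(4).tolist() if len(f) else 0)
    red=ok&(I[...,2]>110)&(I[...,2]>2*I[...,1])&(np.hypot(W[...,0]-.4,W[...,1]+.28)<.08)
    q=W[red];print(" red",len(q),q.mean(0).round(4),q.min(0).round(4),q.max(0).round(4))
    mp=ok&(np.hypot(W[...,0]-.42,W[...,1]+.285)<.06)&(W[...,2]>.008);A=W[mp]
    def pv(P): # pin with block (block end at origin..+.05)
        return np.minimum(pin(P),np.abs(box(P,[.026,0,.018],[.025,.022,.018])))
    for y in(-.3,):
        x,r=fit(A,pv,[q[:,0].mean()+.017,q[:,1].mean()-.005,y,0],.002);print(" pin",x.round(4),r.round(4),len(A),"grip",(x[:2]-.017*np.array([np.cos(x[2]),np.sin(x[2])])).round(4))
    u,v=proj(c,[q[:,0].mean(),q[:,1].mean(),.03]).astype(int)
    V.append(cv2.resize(c["image"][v-25:v+25,u-35:u+35],None,fx=5.7,fy=5.7,interpolation=cv2.INTER_CUBIC))
    u,v=proj(c,[*(p[:2]+R@[.03,0]),.1]).astype(int)
    V.append(cv2.resize(c["image"][v-50:v+50,u-70:u+70],None,fx=2.85,fy=2.85,interpolation=cv2.INTER_CUBIC))
cv2.imwrite("pics/crop.png",np.vstack([np.hstack(V[:2]),np.hstack(V[2:])]) if V[0].shape==V[1].shape else np.hstack([cv2.resize(v,(200,150)) for v in V]))
E
```

```text
top machine [ 6.1850e-01  6.8600e-02  2.6657e+00 -1.6000e-03] res 0.0016 5483 mouth [0.5038 0.0096] far [0.6    0.1963] handle [0.7341 0.009 ]
 top z 0.1143177587307834
 empty fork local min/med/max [[0.0464, 0.0629, 0.104], [0.0631, 0.0877, 0.1235], [0.0827, 0.1063, 0.132]]
 handle 185 [[-0.1382, -0.0519, 0.101], [-0.1307, 0.0029, 0.1064], [-0.12, 0.0535, 0.1105]]
 red 32 [ 0.3841 -0.2748  0.0409] [ 0.3725 -0.2831  0.0349] [ 0.3956 -0.2665  0.0481]
 pin [ 0.4023 -0.2834 -0.4324  0.0011] 0.0012 352 grip [ 0.3868 -0.2762]
scene machine [ 6.1830e-01  6.7700e-02  2.6741e+00 -5.0000e-04] res 0.0011 5727 mouth [0.504  0.0077] far [0.5987 0.1952] handle [0.7344 0.0091]
 top z 0.11556401889744343
 empty fork local min/med/max [[0.0465, 0.0668, 0.0947], [0.0702, 0.078, 0.1179], [0.0844, 0.1011, 0.1317]]
 handle 154 [[-0.1366, -0.056, 0.0996], [-0.1302, -0.009, 0.1059], [-0.1188, 0.0485, 0.1094]]
 red 19 [ 0.3844 -0.2692  0.0392] [ 0.3717 -0.2742  0.0324] [ 0.3971 -0.2646  0.0433]
 pin [ 0.4004 -0.2819 -0.4547  0.003 ] 0.0011 235 grip [ 0.3852 -0.2744]
```

View pics/crop.png

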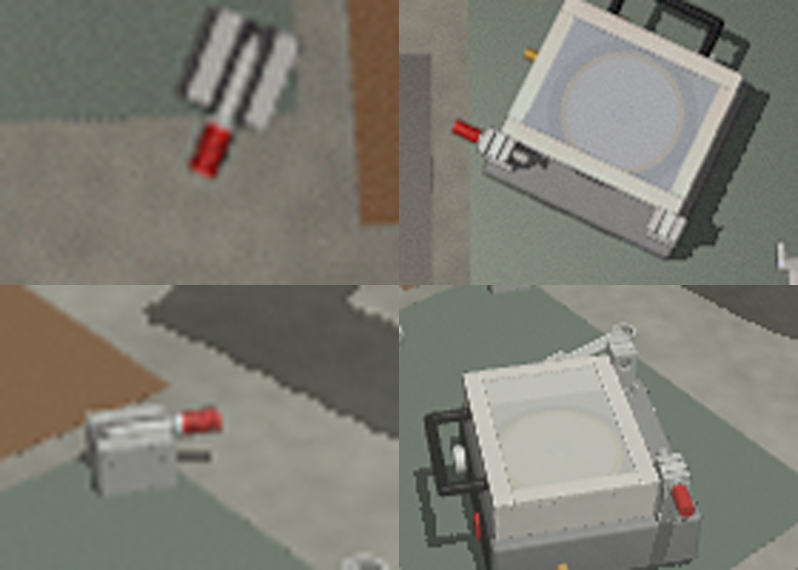

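The crops confirm the fits: red grip outward at about (210,150), empty fork at right-bottom (665,220) in the top crop. The two cameras agree to 2 mm. Block edges in the image suggest a pin yaw of about -0.40. Now grasp the pin.

```bash
cat >> h.py <<'E'
YAW=2.670; MOUTH=np.array([.504,.0087,.115]); HAND=np.array([.7342,.009,.099])
X=np.array([np.cos(YAW),np.sin(YAW),0]); Y=np.array([-np.sin(YAW),np.cos(YAW),0]); Z=np.array([0,0,1.])
A=YAW-np.pi/2
def q(a): return [np.cos(a/2),np.sin(a/2),0,0]
GP=np.array([0,0,-.019])   # grasp point -> TCP, tool down
def st(): print("t",round(current_clock(),2),"pos",np.round(current_position(),4),"F",np.round(current_force(),1),"gap",round(current_finger_gap(),4),"grip",np.round(current_grip_force(),1))
E
python3 - <<'E'
from h import *
g=np.array([.386,-.2753,.033])
for p,a in((g,-.41),(MOUTH+.083*Y,A),(MOUTH+.017*Y,A),(HAND,A),(HAND+.2*Z,A)): print(np.round(inverse_kinematics(list(p+GP),q(a)),2))
move_ptp(list(g+GP+.1*Z),q(-.41)); move_gripper(.05)
print(servo_line(list(g+GP),rate=.1,contact_N=8)); st()
move_gripper(0.0); st()
servo_line(list(g+GP+.12*Z),rate=.15); st()
c=capture("top");u,v=proj(c,g+.12*Z).astype(int)
c2=capture("scene");u2,v2=proj(c2,g+.12*Z).astype(int)
cv2.imwrite("pics/g1.png",np.hstack([cv2.resize(k["image"][b-50:b+50,a-65:a+65],None,fx=3,fy=3) for k,a,b in((c,u,v),(c2,u2,v2))]))
E
```

```text
[-0.77  0.49  1.98 -0.    0.67  1.22]
[-0.29  0.34  1.93 -0.    0.87  0.19]
[-0.15  0.37  1.87 -0.    0.9   0.32]
[-0.08  0.68  1.32 -0.    1.14  0.39]
[-0.08  0.52  1.1  -0.    1.52  0.39]
False
t 4.75 pos [ 0.3863 -0.2756  0.0144] F [0.7 0.3 0.5] gap 0.0499 grip 0.0
t 5.41 pos [ 0.3861 -0.2755  0.0141] F [-0.5 -0.8  2.6] gap 0.0142 grip 34.6
t 6.36 pos [ 0.3855 -0.2747  0.1333] F [-0.   0.5 -1.2] gap 0.0144 grip 34.7
```

View pics/g1.png

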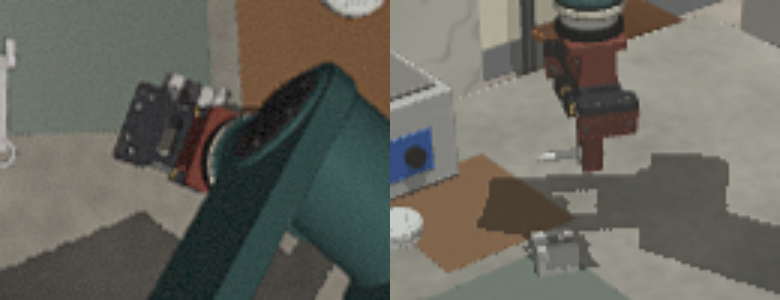

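The pin is held level in the fingers (scene crop, tip at (545,157)), and the V-block stays behind at (557,250). Next: the pre-insert pose, where I check the pin axis against the fork.

```bash
python3 - <<'E'
from h import *
pre=MOUTH+.080*Y+GP
move_ptp(list(pre+.08*Z),q(A)); servo_line(list(pre),rate=.15); st()
B=[]
for n in("scene","top"):
    c=capture(n);W=cloud(c);I=c["image"].astype(int);np.savez(n+"1.npz",**c)
    d=W-MOUTH;l=np.stack([d@X,d@Y,d@Z],-1)
    m=(c["range_z"]>0)&(abs(l[...,0])<.02)&(l[...,1]>.012)&(l[...,1]<.068)&(abs(l[...,2])<.03)
    s=l[m];print(n,"pin pts",len(s))
    for k in np.arange(.012,.068,.008):
        t=s[(s[:,1]>=k)&(s[:,1]<k+.008)]
        if len(t): print(" ",k.round(3),len(t),t.mean(0).round(4),t.min(0).round(4),t.max(0).round(4))
    # fork in same frame
    f=(c["range_z"]>0)&(abs(l[...,0])<.03)&(l[...,1]>-.034)&(l[...,1]<.004)&(l[...,2]>-.03)&(l[...,2]<.03);f=l[f]
    h=f[f[:,2]>.0]
    if len(h): print(" fork",len(h),np.percentile(h,[5,50,95],axis=0).round(4).tolist())
    u,v=proj(c,MOUTH+.02*Y).astype(int)
    B.append(cv2.resize(c["image"][v-35:v+35,u-40:u+40],None,fx=5,fy=5,interpolation=cv2.INTER_CUBIC))
    P=(np.array([proj(c,MOUTH),proj(c,MOUTH+.034*Y)])-[u-40,v-35])*5
    for p in P: cv2.drawMarker(B[-1],tuple(int(x) for x in p),(0,255,0),0,14)
cv2.imwrite("pics/pre.png",np.hstack(B))
E
```

```text
t 8.11 pos [ 0.4678 -0.0632  0.0962] F [ 0.1 -1.2 -0.4] gap 0.0142 grip 34.7
scene pin pts 59
  0.012 2 [-0.002   0.0195  0.0059] [-0.0036  0.0194  0.0043] [-0.0005  0.0197  0.0074]
  0.02 5 [-0.0019  0.0237  0.0054] [-0.0059  0.0209  0.0026] [0.0014 0.0269 0.0067]
  0.028 5 [-0.0014  0.0309  0.0068] [-0.0042  0.028   0.0047] [0.0022 0.0341 0.0089]
  0.036 7 [-0.0024  0.0401  0.0062] [-0.0048  0.0364  0.0015] [0.002  0.0421 0.0108]
  0.044 5 [-0.0013  0.0486  0.0068] [-0.0048  0.0445  0.0037] [0.0027 0.0516 0.0078]
  0.052 3 [-0.0005  0.0565  0.0059] [-0.0038  0.0559  0.0042] [0.0029 0.0575 0.0074]
  0.06 32 [-0.0013  0.0658  0.0085] [-0.0174  0.0607 -0.0106] [0.0152 0.0678 0.028 ]
 fork 110 [[-0.0262, -0.0322, 0.001], [-0.0082, -0.0201, 0.0119], [0.0082, -0.0016, 0.0154]]
top pin pts 0
 fork 113 [[-0.0267, -0.0287, 0.0008], [-0.0073, -0.0153, 0.0121], [0.0075, -0.0006, 0.0163]]
```

View pics/pre.png

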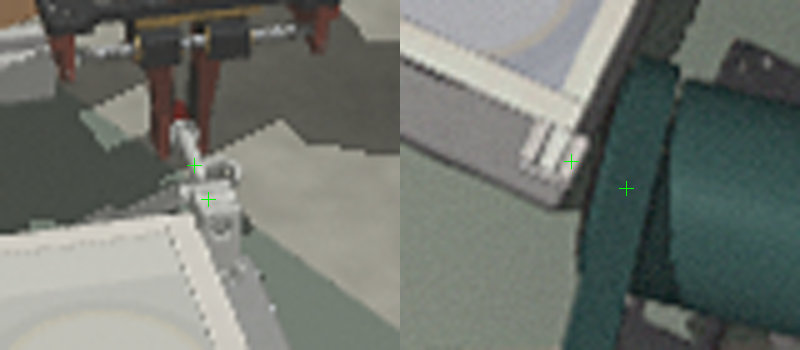

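The pin is level and lined up, and the top-view marker sits on the middle of the fork's outer face. I insert with a contact stop.

```bash
python3 - <<'E'
from h import *
for n in("scene","top"):
    c=dict(np.load(n+"1.npz"));W=cloud(c);d=W-MOUTH;l=np.stack([d@X,d@Y,d@Z],-1)
    f=l[(c["range_z"]>0)&(abs(l[...,0])<.025)&(l[...,1]>-.034)&(l[...,1]<.003)&(l[...,2]>.0095)&(l[...,2]<.03)]
    print(n,len(f),np.percentile(f,[3,50,97],axis=0).round(4).tolist())
r=servo_line(list(MOUTH+.015*Y+GP),rate=.04,contact_N=6); st()
p=np.array(current_position())-GP-MOUTH; print(r,"local x,y,z",(p@X).round(4),(p@Y).round(4),p[2].round(4),"F local",np.round([current_force()@X,current_force()@Y],1))
E
```

```text
scene 65 [[-0.0134, -0.0311, 0.0099], [-0.0023, -0.0171, 0.0137], [0.0091, -0.0002, 0.0156]]
top 82 [[-0.0139, -0.0281, 0.01], [-0.0038, -0.0134, 0.013], [0.0081, 0.0004, 0.0172]]
t 9.72 pos [ 0.4975 -0.0061  0.096 ] F [ 0.3 -1.1  1.1] gap 0.014 grip 34.7
True local x,y,z -0.0009 0.0161 0.0 F local [-0.7  0.9]
```

```bash
python3 - <<'E'
from h import *
def loc():
    p=np.array(current_position())-GP-MOUTH;f=np.array(current_force());print("loc",np.round([p@X,p@Y,p[2]],4),"F",np.round([f@X,f@Y,f[2]],1))
cur=np.array(current_position())
r=servo_line(list(cur-.008*Y),rate=.02,contact_N=12); print(r);loc(); sleep(.3);loc()
c=capture("scene");u,v=proj(c,MOUTH+.01*Y).astype(int)
I=cv2.resize(c["image"][v-30:v+30,u-40:u+40],None,fx=8,fy=8,interpolation=cv2.INTER_CUBIC)
cv2.imwrite("pics/seat.png",I)
E
```

```text
True
loc [-0.001   0.0162 -0.0002] F [-0.9  2.2  1.2]
loc [-0.001   0.0162 -0.0004] F [-0.   1.7  0.7]
```

View pics/seat.png

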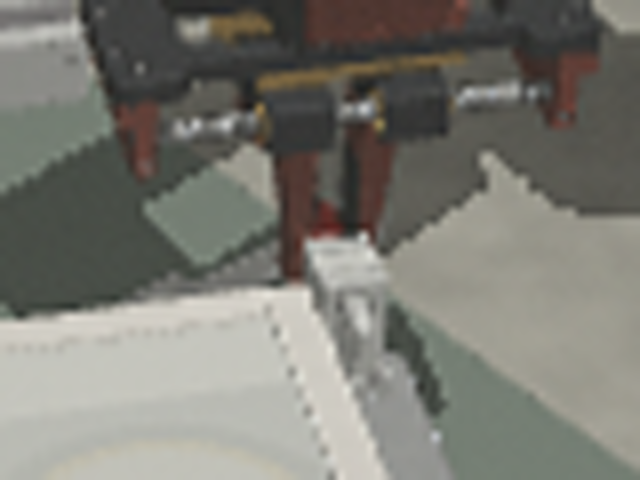

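The head sits against the fork: a hard stop at 16.2 mm grip distance, with no slip. In the crop, the shank shows inside the fork at (355,300). Now release, re-check the pin and grip the handle.

```bash
python3 - <<'E'
from h import *
cur=np.array(current_position())
move_gripper(.04); sleep(.2)
servo_line(list(cur+.12*Z),rate=.15)
move_ptp(list(HAND+GP+.11*Z),q(A))
c=capture("scene");W=cloud(c);d=W-MOUTH;l=np.stack([d@X,d@Y,d@Z],-1);I=c["image"].astype(int)
f=l[(c["range_z"]>0)&(abs(l[...,0])<.025)&(l[...,1]>-.0)&(l[...,1]<.06)&(abs(l[...,2])<.03)&(I[...,2]>100)&(I[...,2]>2*I[...,1])]
print("red grip",len(f),np.percentile(f,[3,50,97],axis=0).round(4).tolist() if len(f) else 0)
d=(W-HAND);l=np.stack([d@X,d@Y,d@Z],-1)
move_gripper(.034)
print(servo_line(list(HAND+GP),rate=.12,contact_N=6)); st()
if abs(current_position()[2]-.08)<.004:
    move_gripper(0.); st(); p=np.array(current_position())-GP-MOUTH;print("loc",np.round([p@X,p@Y,p[2]],4))
c=capture("scene");u,v=proj(c,MOUTH*.5+HAND*.5).astype(int)
cv2.imwrite("pics/hand.png",cv2.resize(c["image"][v-70:v+70,u-90:u+90],None,fx=4,fy=4,interpolation=cv2.INTER_CUBIC))
E
```

```text
red grip 15 [[-0.0086, 0.0115, 0.0037], [-0.0034, 0.0219, 0.0081], [0.0027, 0.0286, 0.0109]]
False
t 14.47 pos [0.735  0.009  0.0809] F [-0.5 -0.1 -0. ] gap 0.0338 grip 0.0
t 14.96 pos [0.736  0.0083 0.0807] F [ 4.6 -2.6 -1.5] gap 0.0111 grip 30.0
loc [-0.2069 -0.1051 -0.0153]
```

View pics/hand.png

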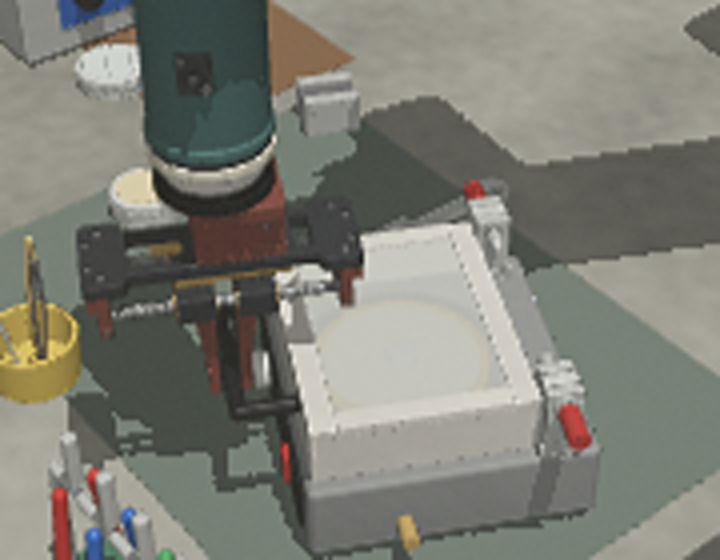

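The red grip stays home (8–29 mm outside the mouth) and the handle is gripped, gap 11 mm. Now lift along the arc, hinge x corrected by the grip (-2.5 mm).

```bash
python3 - <<'E'
from h import *
cur=np.array(current_position())-GP
yl=(cur-MOUTH)@Y
H=MOUTH-.0025*X+yl*Y
def pos(th): return H+X*(-.205*np.cos(th)-.016*np.sin(th))+Z*(.205*np.sin(th)-.016*np.cos(th))
for th in np.linspace(0,1.675,13)[1:]:
    servo_line(list(pos(th)+GP),rate=.07)
    f=np.array(current_force());p=np.array(current_position())-GP-H
    a=np.arctan2(p[2],-p@X)+np.arctan2(.016,.205)
    print(round(th,3),"est",round(a,3),"r",round(float(np.hypot(p@X,p[2])),4),"F",np.round([f@X,f@Y,f[2]],1),"gap",round(current_finger_gap(),4))
    if np.linalg.norm(f)>30: print("stop");break
sleep(.5);st()
for n in("scene","top"):
    c=capture(n);np.savez(n+"2.npz",**c);I=c["image"]
    cv2.imwrite(f"pics/{n}_up.png",I)
E
```

```text
0.14 est 0.138 r 0.2051 F [-1.1  0.4 -2.6] gap 0.0112
0.279 est 0.281 r 0.2054 F [-0.2  0.2 -4.2] gap 0.0117
0.419 est 0.421 r 0.206 F [-2.3  0.  -1.3] gap 0.011
0.558 est 0.557 r 0.2067 F [-6.1  0.5  0.4] gap 0.0111
0.698 est 0.696 r 0.2077 F [-6.   1.2  1. ] gap 0.0112
0.838 est 0.834 r 0.2087 F [-8.1  2.6  4.1] gap 0.0111
0.977 est 0.97 r 0.2098 F [-8.8  3.8  7. ] gap 0.0112
1.117 est 1.108 r 0.2104 F [-8.8  2.9  8.5] gap 0.0118
1.256 est 1.247 r 0.21 F [-7.1  3.8 12. ] gap 0.0117
1.396 est 1.387 r 0.2095 F [-6.3  4.9 13.4] gap 0.0111
1.535 est 1.529 r 0.2088 F [-3.   4.6 14.9] gap 0.0112
1.675 est 1.673 r 0.208 F [ 0.1  5.4 14.9] gap 0.011
t 22.21 pos [0.5496 0.103  0.3039] F [-2.6 -4.8 14.5] gap 0.011 grip 30.0
```

View pics/scene_up.png

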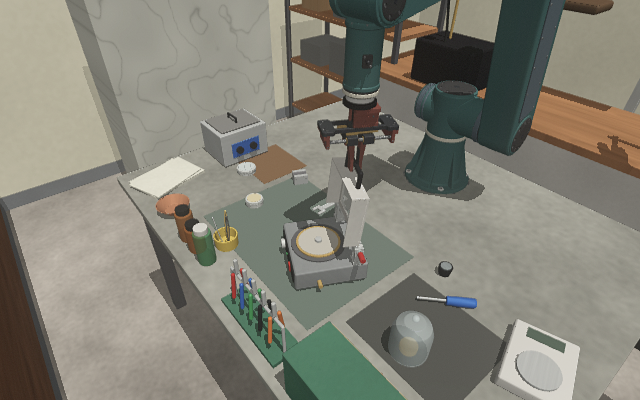

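The guard stands upright in the fingers at (350,200). The bystanders look unmoved. A last check of the guard angle and the pin from the depth data, then hand in.

```bash
python3 - <<'E'
from h import *
for n in("scene","top"):
    c=dict(np.load(n+"2.npz"));W=cloud(c);d=W-MOUTH;l=np.stack([d@X,d@Y,d@Z],-1);I=c["image"].astype(int);ok=c["range_z"]>0
    red=ok&(I[...,2]>100)&(I[...,2]>2*I[...,1])&(np.abs(l[...,0])<.025)&(abs(l[...,2])<.03)&(l[...,1]>0)&(l[...,1]<.08)
    f=l[red];print(n,"red",len(f),np.percentile(f,[3,50,97],axis=0).round(4).tolist() if len(f) else 0)
    g=l[ok&(abs(l[...,0])<.06)&(l[...,1]<-.015)&(l[...,1]>-.195)&(l[...,2]>.03)&(l[...,2]<.155)]
    for z in(.04,.08,.12,.145):
        t=g[abs(g[:,2]-z)<.008]
        if len(t)>3: print("  z",z,len(t),np.percentile(t[:,0],[5,25,50,75,95]).round(4))
    f=l[ok&(abs(l[...,1]+.105)<.06)&(abs(l[...,0])<.03)&(l[...,2]>.18)&(l[...,2]<.225)&(I.max(-1)<70)]
    if len(f): print("  dark handle",len(f),np.median(f,0).round(4))
print(current_qvel().round(3) if hasattr(current_qvel(),'round') else current_qvel()); st()
E
```

```text
scene red 0 0
  z 0.04 63 [-0.0047 -0.0033 -0.0023 -0.0016 -0.0008]
  z 0.08 60 [-0.0026  0.001   0.0016  0.002   0.0028]
  z 0.12 4 [-0.0248 -0.0211 -0.0167 -0.0124 -0.0091]
  dark handle 184 [-0.0007 -0.1291  0.2094]
top red 12 [[-0.0032, 0.0081, 0.0003], [-0.0002, 0.0132, 0.0057], [0.0033, 0.0265, 0.0081]]
  dark handle 26 [ 0.0007 -0.0518  0.2098]
[-0.001  0.     0.002 -0.     0.    -0.   ]
t 22.31 pos [0.5496 0.103  0.304 ] F [-1.3 -4.6 14.8] gap 0.0113 grip 30.0
```

```bash
python3 -c "
from bench import *
print(close_job())"
```

```text
the job is handed in; nothing more can be done
None
```

I pushed the pin home against the fork, then lifted the guard to about 1.67 rad, where the gripper still holds it; bystanders looked unmoved, and the job was handed in at about 22 s (no verdict returned).

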